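# Open the push-to-open jewellery cabinet on the wardrobe shelf

### The job

The little walnut jewellery cabinet has a push-to-open door without a handle. Press the door in lightly with the fingertips near its free edge so that the catch lets go and its spring pushes the door ajar, then put the fingertips behind that edge and push the door wide open, to about a right angle with the cabinet's front. Push only: never grip the door between the fingers, and leave the things on the shelf and on the cabinet where they stand.

Things in the scene. Friction and masses are not known exactly. Their poses are not given: they have to be found in the camera images.
- cabinet: Walnut jewellery cabinet, fixed: 300 wide, 180 deep, 200 mm high. Origin: middle of its underside, at shelf height. Its -x axis points out of the front, y runs along the front. The handle-less door covers y = -149 to +29 mm; two dummy drawer fronts with brass pulls cover y = +32 to +149 mm in the same plane. All front faces lie at x = -112 mm. Only the bauble stands on top.
- door (a joint): Door angle, rad: 0 latched shut, positive swings out, up to 1.75; pressed in, it stops at -0.033. Pressing takes about 6 N at the press spot; past -0.02 (3 mm there) the catch lets go, and as the finger draws back the spring pushes the door out to 0.3-0.45, where it stays. Pressed fully home again it re-latches. Past ajar only light hinge friction (0.3 N at the edge); it stays where left.
- door_face: The door panel: 178 wide, 16 mm thick, from 8 to 200 mm above the shelf. Origin: on the upright hinge axis at shelf height, in the plane of the panel's back; turns with the door. Its y axis runs from the hinge to the free edge (panel from y = 1 to 179 mm), -x points out of its front (front face x = -16 mm, back x = 0).
- door_mirror: Mirror inside the door, 157 wide, 3 mm thick; same origin and axes as the door panel: from y = 18 to 175 mm, 78 to 196 mm above the shelf, glass at x = +3 mm. It may be pushed on.
- press_spot (a point): Point on the door's front face (moves with it), 26 mm in from the free edge, 165 mm above the shelf: press here, straight into the front. Axes as the door panel's.
- door_hinge (a point): Point on the hinge axis at the height of the door's top edge, 200 mm above the shelf, 6 mm in front of the carcass's front edge. Axes as the door panel's, turning with it.
- free_edge (a point): Top corner of the door's free edge, 179 mm from the hinge axis, 200 mm above the shelf, in the plane of the panel's back; moves with the door. Ajar it stands 50 to 75 mm out, and closed fingers fit into the gap from above. The catch's plunger (12 mm thick) sticks out into that gap 50 mm above the shelf, 150 mm from the hinge: keep fingertips above 90 mm there.
- canister: Lidded stainless steel canister with a black flip-top, 85 mm across, 150 mm high, about 0.35 kg; loose bystander. Origin: middle of its underside.
- clip_tray: Pink plastic tray 100 x 150 mm, 22 mm high, with hair clips; loose bystander. Origin: middle of its underside.
- ring_dish: White ceramic ring dish, 92 mm across, with a cone in the middle, 48 mm high; loose bystander in front of the drawers. Origin: middle of its underside.
- bauble: Blue glass bauble 62 mm across on a felt ring, 82 mm high in all; loose bystander on top of the cabinet, above the drawers. Origin: middle of its underside.
- hanger_a: Wooden hanger lying flat, 425 mm long, 16 mm thick; loose bystander. Origin: on the shelf, near the middle of its bow.
- hanger_b: Second wooden hanger lying flat, like the first; loose bystander.

How it is judged:
By the outcome, as a careful person would: the job done as asked, in the order asked, and still so for the second after the job is handed in, with the robot touching nothing.
It also fails if it takes over 51 s, if anything falls off the work surface, if the arm or the gripper's body presses on something with over 40 N, if the wrist force passes 120 N, or if a joint passes its speed limit or range.

### The arm

A 6-joint arm with a two-finger parallel gripper is mounted at the origin on the work surface. World frame = base frame: x ahead of the robot, y to its left, z up, the work surface at z = 0. Lengths are in mm, angles in rad, forces in N, time in s.
With the tool pointing down it reaches from about 250 to 850 mm from the base axis. Payload 12.5 kg.
Tool frame: the origin (TCP) lies midway between the tips of the shut fingers; the grasp point (between the pads) lies behind it (robot.grip_point_offset is the x of the grasp point in the tool frame, in mm); x points along the fingers, y is the direction in which the jaws open and shut, and the axes are right-handed (so a half turn about x gives the same grasp; the last joint's range is limited). The gripper opens to 93 mm and grips with 3 to 60 N. Pads are 15 mm wide; open, the fingers measure 128 mm over their backs; the gripper's body (75 mm by 188 mm) begins 65 mm behind the grasp point.
Start: joints at [1.147, 0.351, 1.652, -0, 1.139, -0.085], TCP at [182.764, 518.731, 218.633] pointing down, gripper open.
Joint ranges: [-2.75, 2.75], [-0.79, 2.1], [0.01, 2.65], [-1.57, 4.71], [0.07, 3.14], [-2.87, 2.87]. Speed limits (rad/s): [2.22, 2.22, 2.79, 3.14, 3.14, 3.14].

### API

Orientations are given as a unit quaternion [w, x, y, z].
In Python, from station import robot gives the robot as it stands.
- The arm moves only by the tool apply_moves, never from a script. Its argument "steps" is a list of rows, each a list of 6 numbers: the shift along the tool's x, y, z in cm, then the turn, a rotation vector about the tool's x, y, z in degrees. A call has 1 to 5 rows; each row shifts and turns the commanded pose from where the row before left it, along the tool's axes as they then stand; what a row does not reach is not made up. A row lasts 1/12 s, in which the tool goes at most 41.7 mm and 7.16 degrees, less where a joint would pass 70% of its speed; a pose out of reach is approached as far as the arm can. A call with a gripper value outside its range is refused whole. "gripper" is the opening, from 0 (shut) to 1 (fully open), set as the call begins (left out, the last holds). The fingers move at their own pace and stop on an object; "grip_force" is the grip in N (left out, the last holds). Time passes only in rows, so rows that do not move let the fingers close. It gives the time, the measured TCP pose, the force and the opening at its end, in the units of the state.
- robot.state(): the state, without advancing time (a new reading comes with each control period).
- robot.snapshot(name): name is "scene" or "top" or "wrist"; returns (picture, depth): 384x512x3 uint8, red, green, blue; 384x512 float32, mm along the optical axis (not along the pixel's ray), 0 where there is no reading.
- robot.camera_params(name): a dict with "fx", "fy", "cx", "cy" (pixels), "view" (4x4, takes a point from world to camera coordinates); the wrist camera has in their place "tool_from_camera" (4x4, takes a point from camera to tool coordinates, whose origin is the TCP and whose axes are the tool frame's). Camera axes: x right, y up, looking along -z (the intrinsics and any distortion apply to the point x, -y, -z); pixel columns grow to the right and rows downward; lengths in mm; the calibration is good to about 2 mm. A picture is of the moment at which its call begins: read the wrist's pose just before it. camera_params takes no time and is no camera call.
- robot.close_job(): hands the job in, once; it reports no verdict.
The state is a dict: "clock": time; "joints": joint angles; "dq": joint speeds; "joint_torque": joint torques, N m; "position": TCP position; "ee_rot": TCP orientation; "ft_force": force on the tool from outside, world axes, zero at the start; "moment": the same for the moment, N m; "width": finger opening in mm.
Only numpy, scipy, OpenCV 4.12 (cv2) and the standard library are available. Lean on these libraries where they do the work, as an engineer would, in place of code of your own. Each camera call takes 0.05 s, during which the arm holds its last target.

## Working session

There is one attempt and no reset: what is moved stays moved. The work goes in short steps, Python scripts to look and compute and a tool call to move; the robot and the scene stay as the last step left them, time stands still between calls to the robot, and variables do not carry over. Pictures are saved under pics/ and viewed, and the job is handed in when it is done.

Besides the shell and the picture viewer there is one more tool, called after "Call:" as name(argument=value, ...), one argument or row to a line, values as JSON. apply_moves: Moves the arm, as the interface text tells. Its arguments: {"type":"object","properties":{"steps":{"type":"array"},"gripper":{"type":"number"},"grip_force":{"type":"number"}},"required":["steps"]}

```bash
ls; mkdir -p pics; cat > h.py <<'E'
import numpy as np, cv2
from station import robot
def snap(n,f):
    p,d=robot.snapshot(n); cv2.imwrite('pics/'+f,p[:,:,::-1]); np.save('pics/'+f[:-4]+'.npy',d); return p,d
def pts(n,d):
    c=robot.camera_params(n); v,u=np.mgrid[0:384,0:512]
    X=np.stack([(u-c['cx'])/c['fx']*d,-(v-c['cy'])/c['fy']*d,-d,np.ones_like(d)],-1)
    return (X@np.linalg.inv(np.array(c['view'])).T)[...,:3]
E
python3 - <<'E'
from h import *
s=robot.state();print(s); print(robot.grip_point_offset)
for n in('scene','top'):
    snap(n,n+'0.png'); print(robot.camera_params(n))
E
```

```text
pics
{'clock': 0.0, 'joints': array([ 1.14746046e+00,  3.51238896e-01,  1.65245322e+00, -1.05584485e-05,
        1.13908702e+00, -8.46164317e-02]), 'dq': array([ 0.0001872 ,  0.00115249, -0.0001973 ,  0.00033779,  0.00031311,
        0.00088594]), 'joint_torque': array([-6.99703596e-04, -4.97325003e+01, -2.85259902e+01,  6.98648952e-02,
        2.56990566e-02, -8.88326349e-05]), 'position': array([182.59364864, 518.42781229, 218.08890061]), 'ee_rot': array([ 0.69688815,  0.1187753 ,  0.69709238, -0.11958906]), 'ft_force': array([ 0.55674348, -0.04721338, -0.26073257]), 'moment': array([0.01062388, 0.01493199, 0.02494971]), 'width': 93.27859077259636}
-18.8
{'fx': 445.79488387029494, 'fy': 445.79488387029494, 'cx': 256.1395626228067, 'cy': 192.1055351958017, 'view': array([[ 4.25052470e-01,  9.05010218e-01,  1.69382199e-02,
        -3.69243548e+02],
       [-5.27826455e-01,  2.32613366e-01,  8.16878360e-01,
         1.53768641e+02],
       [ 7.35343206e-01, -3.56156605e-01,  5.76561221e-01,
        -1.90623689e+03],
       [ 0.00000000e+00,  0.00000000e+00,  0.00000000e+00,
         1.00000000e+00]])}
{'fx': 396.8060679556264, 'fy': 396.8060679556264, 'cx': 251.31352388990902, 'cy': 195.0241976029864, 'view': array([[ 6.11360190e-03, -9.99980261e-01,  1.44943513e-03,
         1.39596165e+02],
       [ 9.90621694e-01,  6.25422365e-03,  1.36490091e-01,
        -5.93485215e+02],
       [-1.36496462e-01,  6.01395804e-04,  9.90640376e-01,
        -1.28186982e+03],
       [ 0.00000000e+00,  0.00000000e+00,  0.00000000e+00,
         1.00000000e+00]])}
```

View pics/scene0.png

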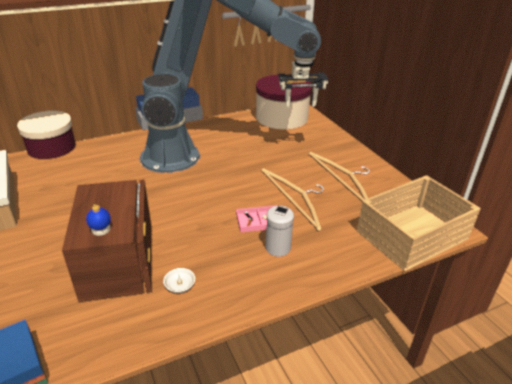

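View pics/top0.png

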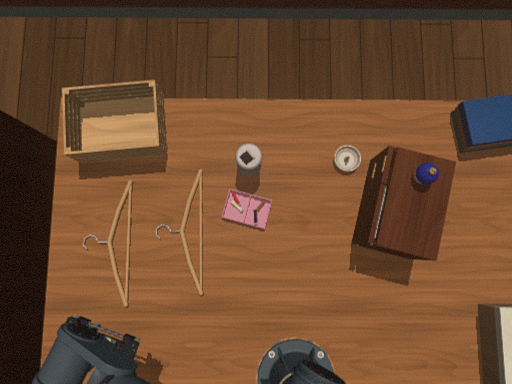

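The cabinet's front faces world +y. The hinge is at the robot's end, and the free edge is next to the drawers. Next I'll measure its pose from the depth.

```bash
python3 - <<'E'
from h import *
for n in('top','scene'):
    d=np.load(f'pics/{n}0.npy'); P=pts(n,d)
    pl=(abs(P[...,2])<6)&(d>0); print(n,'table z',np.median(P[pl][:,2]))
    m=((abs(P[...,2]-200)<7)&(d>0)&(P[...,0]>200)&(P[...,0]<750)&(P[...,1]<0)&(P[...,1]>-450)).astype(np.uint8)
    k,l,st,_=cv2.connectedComponentsWithStats(m); i=1+np.argmax(st[1:,4]); q=P[l==i]
    print(len(q),np.median(q[:,2])); r=cv2.minAreaRect(q[:,:2].astype(np.float32)); print(r, cv2.boxPoints(r))
    # other objects
    m=((P[...,2]>10)&(P[...,2]<190)&(d>0)&(P[...,0]>250)&(P[...,0]<800)&(P[...,1]<350)&(P[...,1]>-200)).astype(np.uint8)
    k,l,st,_=cv2.connectedComponentsWithStats(m)
    for i in range(1,k):
        if st[i,4]>100: q=P[l==i]; print(st[i],q.min(0).round(),q.max(0).round(), q.mean(0).round())
p=cv2.imread('pics/top0.png'); cv2.imwrite('pics/topz.png',cv2.resize(p[130:280,320:470],None,fx=4,fy=4))
E
```

```text
top table z -0.10850887549258914
5780 200.2120711744384
((550.9539794921875, -338.9845886230469), (180.4977569580078, 300.9417419433594), 75.55267333984375) [[ 382.72522 -388.83862]
 [ 674.1504  -463.92053]
 [ 719.18274 -289.13055]
 [ 427.75757 -214.04865]]
[236 144  27  33 714] [658. 110.  10.] [741. 192. 155.] [692. 152. 129.]
[335 146  18  26 157] [ 679. -200.   10.] [ 768. -141.   29.] [ 730. -168.   18.]
[191 169  12  81 271] [413. 310.  10.] [685. 349.  23.] [578. 324.  14.]
[222 189  50  40 273] [484.  77.  10.] [616. 241.  29.] [548. 149.  19.]
[352 231  17  14 156] [ 433. -200.   12.] [ 469. -192.  190.] [ 448. -196.  108.]
[189 254  14  42 170] [263. 303.  10.] [397. 350.  21.] [320. 327.  15.]
scene table z -1.3735106528849883
3720 198.3718214771426
((552.9091796875, -336.24725341796875), (178.3590087890625, 307.3549499511719), 75.74095153808594) [[ 382.0007  -384.82758]
 [ 679.8867  -460.53107]
 [ 723.8176  -287.66693]
 [ 425.93164 -211.96344]]
[ 237  206   57   49 1446] [486.  77.  10.] [748. 237. 153.] [690. 144.  82.]
[169 269  26  24 236] [ 679. -200.   10.] [ 773. -136.   48.] [ 719. -167.   19.]
```

View pics/topz.png

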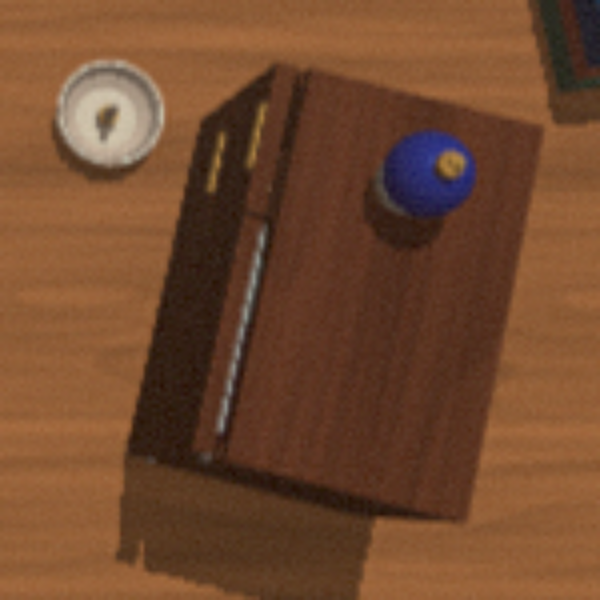

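```bash
cat >> h.py <<'E'
YC=np.array([np.cos(np.radians(-14.4)),np.sin(np.radians(-14.4))]); XC=np.array([YC[1],-YC[0]])
E
python3 - <<'E'
from h import *
for n,c in(('top',(551,-339)),('scene',(552.9,-336.2))):
    d=np.load(f'pics/{n}0.npy'); P=pts(n,d)
    c=np.array([551.5,-338.]); q=P[...,:2]-c; x=q@XC; y=q@YC; z=P[...,2]
    for lo,hi in((-140,25),(40,140)):
        m=(abs(z-200)<8)&(y>lo)&(y<hi)&(abs(x)<140); print(n,lo,np.histogram(x[m],bins=np.arange(-125,-70,3)), x[m].min(),x[m].max())
    for zl,zh in ((20,70),(70,130),(130,190)):
        m=(z>zl)&(z<zh)&(y>-140)&(y<25)&(x<-95)&(x>-130); 
        if m.sum()>5: print('front',zl,m.sum(),np.percentile(x[m],[10,50,90]))
        m=(z>zl)&(z<zh)&(y>35)&(y<145)&(x<-95)&(x>-130); 
        if m.sum()>5: print('drawer',zl,m.sum(),np.percentile(x[m],[10,50,90]))
    m=(abs(z-200)<8)&(abs(x)<80); print('y range',np.percentile(y[m],[0,.5,99.5,100]))
    yy=y[(abs(z-200)<8)&(abs(x)<80)]
    # fit front yaw
    m=(z>40)&(z<190)&(y>-145)&(y<28)&(abs(x+112)<8); 
    if m.sum()>20: print('slope',np.degrees(np.polyfit(y[m],x[m],1)[0]))
E
```

```text
top -140 (array([ 0,  0,  0,  3, 75, 60, 55, 58, 58, 38, 33,  1, 60, 59, 55, 62, 57,
       63]), array([-125, -122, -119, -116, -113, -110, -107, -104, -101,  -98,  -95,
        -92,  -89,  -86,  -83,  -80,  -77,  -74,  -71])) -113.36465695803237 91.31007082646221
top 40 (array([ 0,  0,  3, 22, 43, 29, 38, 30, 37, 14,  0,  0, 35, 34, 32, 32, 37,
       30]), array([-125, -122, -119, -116, -113, -110, -107, -104, -101,  -98,  -95,
        -92,  -89,  -86,  -83,  -80,  -77,  -74,  -71])) -117.09109344405088 91.4135637634642
front 20 188 [-112.70207071 -111.81069183 -111.06743429]
drawer 20 116 [-112.83373511 -111.97403887 -111.0455794 ]
front 70 241 [-112.6563392  -111.86447204 -111.02057333]
drawer 70 162 [-114.05831824 -112.24195742 -111.33211001]
front 130 296 [-112.87799231 -112.06414788 -111.24756473]
drawer 130 163 [-112.86283895 -112.0900582  -111.35988499]
y range [-150.77271169 -149.56679226  148.10357896  150.14001267]
slope -0.04041994811789946
scene -140 (array([ 0,  0,  2, 40, 31, 33, 34, 35, 22, 11,  0, 31, 33, 34, 33, 34, 31,
       33]), array([-125, -122, -119, -116, -113, -110, -107, -104, -101,  -98,  -95,
        -92,  -89,  -86,  -83,  -80,  -77,  -74,  -71])) -116.31081281382122 87.37793269922739
scene 40 (array([ 0,  7, 12, 24, 27, 30, 22, 27,  8,  0,  0, 25, 26, 28, 25, 27, 26,
       26]), array([-125, -122, -119, -116, -113, -110, -107, -104, -101,  -98,  -95,
        -92,  -89,  -86,  -83,  -80,  -77,  -74,  -71])) -119.90626129996531 86.57023272202822
front 20 67 [-116.30656449 -115.99172377 -115.7443051 ]
drawer 20 55 [-116.39384014 -116.14767165 -115.86512287]
front 70 95 [-116.12253635 -115.84607829 -115.60075349]
drawer 70 85 [-118.82393202 -116.13123621 -115.82795877]
front 130 85 [-116.07120876 -115.78923236 -115.44638745]
drawer 130 60 [-116.21324707 -115.95066041 -115.70050864]
y range [-1024.76146034 -1009.15422042   153.26503613   154.75984895]
slope -0.08028102961954672
```

```bash
cat >> h.py <<'E'
from scipy.spatial.transform import Rotation as Ro
C=np.array([552.5,-336.8])
def cab(x,y,z): return np.r_[C+x*XC+y*YC,z]
def tocab(p): q=np.array(p[:2])-C; return np.array([q@XC,q@YC,p[2]])
def pose():
    s=robot.state(); w,x,y,z=s['ee_rot']; return s,np.array(s['position']),Ro.from_quat([x,y,z,w])
def rot(tilt=0,door=0,flip=1):
    # tool y along door y axis turned by door angle (opening swings y toward front -x); tilt: tip leads into +xc
    a=np.radians(-14.4)+door
    yd=np.array([np.cos(a),np.sin(a),0]); xd=np.array([np.sin(a),-np.cos(a),0])
    tx=np.cos(tilt)*np.array([0,0,-1.])+np.sin(tilt)*xd
    ty=flip*yd; return Ro.from_matrix(np.c_[tx,ty,np.cross(tx,ty)])
def plan(wps,p=None,R=None,vmax=38,wmax=6.8):
    """wps list of (pos,Rot); prints rows"""
    if p is None: s,p,R=pose()
    out=[]
    for q,S in wps:
        rv=(R.inv()*S).as_rotvec(); n=int(np.ceil(max(np.linalg.norm(q-p)/vmax,np.degrees(np.linalg.norm(rv))/wmax,1)))
        st=(q-p)/n; p0=p; R0=R
        for i in range(n):
            tgt=p0+st*(i+1)
            sh=np.round(R.inv().apply(tgt-p)/10,1); tn=np.round(np.degrees(rv/n),1)
            out.append([*sh,*tn]); p=p+R.apply(sh*10); R=R*Ro.from_rotvec(np.radians(tn))
        rv=None
    for i in range(0,len(out),5): print([[float(v)+0. for v in r] for r in out[i:i+5]])
    print('end',p.round(1),'err',(p-q).round(1),np.degrees((R.inv()*S).magnitude()).round(2))
E
python3 - <<'E'
from h import *
s,p,R=pose(); print(R.as_matrix().round(3))
for f in(1,-1): print(f,np.degrees((R.inv()*rot(0.2,0,f)).as_rotvec()).round(1))
d=np.load('pics/top0.npy');P=pts('top',d);im=cv2.imread('pics/top0.png').astype(int)
b=(im[...,0]>im[...,2]+50)&(P[...,2]>205)&(P[...,1]<-150)&(P[...,2]<300)&(P[...,0]<740); q=P[b]; print('bauble',tocab(q.mean(0)),tocab(q[np.argmax(q[:,2])]))
print('hinge',cab(-96,-150,200),'press',cab(-112,3,165))
E
```

```text
[[-0.     0.332  0.943]
 [-0.001  0.943 -0.332]
 [-1.    -0.001 -0.   ]]
1 [84.7 -9.2 -8.4]
-1 [-94.7   8.6  -9.5]
bauble [ -6.85713605  81.93778162 259.88655947] [ -9.60323317  87.60958238 270.57807388]
hinge [ 431.086755   -206.51253346  200.        ] press [ 583.25901685 -229.06475562  165.        ]
```

```bash
python3 - <<'E'
from h import *
R1=rot(0.2,0,1)
plan([(cab(-192,3,240),R1),(cab(-155,3,164),R1)])
E
```

```text
[[-0.1, -2.3, 2.9, 4.0, -0.4, -0.4], [-0.1, -2.2, 3.2, 4.0, -0.4, -0.4], [0.0, -1.9, 3.2, 4.0, -0.4, -0.4], [0.0, -1.7, 3.4, 4.0, -0.4, -0.4], [0.1, -1.4, 3.5, 4.0, -0.4, -0.4]]
[[0.0, -1.2, 3.5, 4.0, -0.4, -0.4], [0.1, -0.9, 3.7, 4.0, -0.4, -0.4], [0.2, -0.7, 3.7, 4.0, -0.4, -0.4], [0.1, -0.5, 3.7, 4.0, -0.4, -0.4], [0.2, -0.1, 3.8, 4.0, -0.4, -0.4]]
[[0.3, 0.1, 3.7, 4.0, -0.4, -0.4], [0.2, 0.4, 3.8, 4.0, -0.4, -0.4], [0.3, 0.6, 3.7, 4.0, -0.4, -0.4], [0.3, 0.9, 3.6, 4.0, -0.4, -0.4], [0.3, 1.1, 3.6, 4.0, -0.4, -0.4]]
[[0.3, 1.4, 3.5, 4.0, -0.4, -0.4], [0.4, 1.7, 3.4, 4.0, -0.4, -0.4], [0.3, 1.8, 3.2, 4.0, -0.4, -0.4], [0.4, 2.1, 3.2, 4.0, -0.4, -0.4], [0.3, 2.3, 2.9, 4.0, -0.4, -0.4]]
[[0.4, 2.5, 2.8, 4.0, -0.4, -0.4], [2.7, 0.0, 0.7, 0.3, -0.2, 0.1], [2.7, 0.0, 0.8, 0.3, -0.2, 0.1], [2.8, 0.1, 0.7, 0.3, -0.2, 0.1]]
end [ 594.2 -187.9  163.7] err [ 0.2 -0.5 -0.3] 0.18
```

Call:
apply_moves(
  steps=[
    [-0.1, -2.3, 2.9, 4, -0.4, -0.4],
    [-0.1, -2.2, 3.2, 4, -0.4, -0.4],
    [0, -1.9, 3.2, 4, -0.4, -0.4],
    [0, -1.7, 3.4, 4, -0.4, -0.4],
    [0.1, -1.4, 3.5, 4, -0.4, -0.4],
  ],
  gripper=0,
  grip_force=20,
)

```text
clock: 0.52
position: [283.7, 357.3, 223.2]
ee_rot: [0.675, 0.225, 0.655, -0.254]
ft_force: [0.9, -0.8, 0.1]
width: 64.4
```

Call:
apply_moves(
  steps=[
    [0, -1.2, 3.5, 4, -0.4, -0.4],
    [0.1, -0.9, 3.7, 4, -0.4, -0.4],
    [0.2, -0.7, 3.7, 4, -0.4, -0.4],
    [0.1, -0.5, 3.7, 4, -0.4, -0.4],
    [0.2, -0.1, 3.8, 4, -0.4, -0.4],
  ],
)

```text
clock: 0.93
position: [383.5, 197.9, 229.3]
ee_rot: [0.633, 0.323, 0.593, -0.379]
ft_force: [0.1, 0.6, -0.3]
width: 30.8
```

Call:
apply_moves(
  steps=[
    [0.3, 0.1, 3.7, 4, -0.4, -0.4],
    [0.2, 0.4, 3.8, 4, -0.4, -0.4],
    [0.3, 0.6, 3.7, 4, -0.4, -0.4],
    [0.3, 0.9, 3.6, 4, -0.4, -0.4],
    [0.3, 1.1, 3.6, 4, -0.4, -0.4],
  ],
)

```text
clock: 1.35
position: [483.3, 38.5, 233.7]
ee_rot: [0.57, 0.411, 0.513, -0.493]
ft_force: [0.4, 0.8, -0.1]
width: 1.4
```

Call:
apply_moves(
  steps=[
    [0.3, 1.4, 3.5, 4, -0.4, -0.4],
    [0.4, 1.7, 3.4, 4, -0.4, -0.4],
    [0.3, 1.8, 3.2, 4, -0.4, -0.4],
    [0, 0, 0, 0, 0, 0],
    [0, 0, 0, 0, 0, 0],
  ],
)

```text
clock: 1.77
position: [543.1, -56.4, 236.2]
ee_rot: [-0.524, -0.457, -0.457, 0.554]
ft_force: [0.4, 0.4, 0.7]
width: 1.1
```

```bash
python3 - <<'E'
from h import *
s,p,R=pose(); print(s['clock'],tocab(p),s['width'],s['ft_force'])
R1=rot(0.2,0,1)
plan([(cab(-192,3,240),R1),(cab(-145,3,164),R1)])
E
```

```text
1.7667 [-269.25320934  -78.84664202  236.24878052] 1.1338593708692135 [0.37829535 0.42893437 0.66483559]
[[0.3, 2.1, 3.1, 4.2, -0.6, -0.3], [0.4, 2.3, 2.9, 4.2, -0.6, -0.3], [0.3, 2.6, 2.8, 4.2, -0.6, -0.3], [2.8, 0.0, 1.0, 0.0, 0.0, 0.0], [2.8, 0.0, 1.1, 0.0, 0.0, 0.0]]
[[2.8, 0.0, 1.0, 0.0, 0.0, 0.0]]
end [ 591.7 -197.3  164.3] err [ 0.3 -0.2  0.3] 0.15
```

Call:
apply_moves(
  steps=[
    [0.3, 2.1, 3.1, 4.2, -0.6, -0.3],
    [0.4, 2.3, 2.9, 4.2, -0.6, -0.3],
    [0.3, 2.6, 2.8, 4.2, -0.6, -0.3],
    [2.8, 0, 1, 0, 0, 0],
    [2.8, 0, 1.1, 0, 0, 0],
  ],
)

```text
clock: 2.18
position: [596.7, -181.4, 190.5]
ee_rot: [-0.476, -0.5, -0.389, 0.61]
ft_force: [0.3, 0.4, -1.2]
width: 0.3
```

Call:
apply_moves(
  steps=[
    [2.8, 0, 1, 0, 0, 0],
    [0, 0, 0, 0, 0, 0],
    [0, 0, 0, 0, 0, 0],
  ],
)

```text
clock: 2.43
position: [591.2, -195.2, 164.4]
ee_rot: [-0.474, -0.499, -0.39, 0.611]
ft_force: [0.7, 0.3, 0.7]
width: 0.6
```

```bash
python3 - <<'E'
from h import *
s,p,R=pose(); print(s['clock'],tocab(p),s['width'],s['ft_force'],R.as_matrix().round(3))
R1=rot(0.2,0,1)
for x in (-127,-122,-115): plan([(cab(x,3,164),R1)])
snap('top','t1.png')
p=cv2.imread('pics/t1.png'); cv2.imwrite('pics/t1z.png',cv2.resize(p[130:280,320:470],None,fx=4,fy=4))
E
```

```text
2.4333 [-146.81968113    2.24970571  164.37877524] 0.5944945283602587 [0.70011001 0.29345673 0.72704567] [[-0.052  0.969 -0.241]
 [-0.19  -0.246 -0.95 ]
 [-0.98  -0.004  0.197]]
[[0.4, 0.1, 1.9, 0.2, -0.1, 0.2]]
end [ 587.4 -214.2  164.2] err [0.4 0.3 0.2] 0.01
[[0.5, 0.1, 2.4, 0.2, -0.1, 0.2]]
end [ 586.1 -219.2  164.2] err [0.4 0.2 0.2] 0.01
[[0.7, 0.1, 3.1, 0.2, -0.1, 0.2]]
end [ 584.3 -226.2  163.6] err [ 0.3 -0.  -0.4] 0.01
```

View pics/t1z.png

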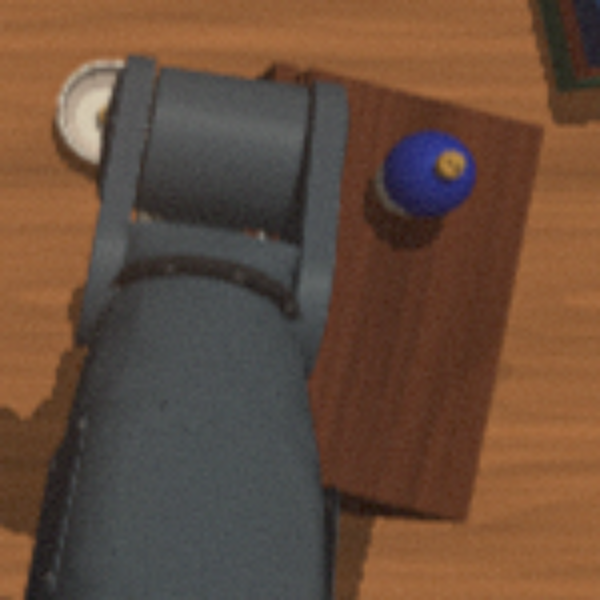

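The arm hides the door in the top view, and the bauble is clear. I'll approach in fine steps and watch the force.

Call:
apply_moves(
  steps=[
    [0.2, 0, 1, 0, 0, 0],
    [0.2, 0, 0.9, 0, 0, 0],
    [0, 0, 0, 0, 0, 0],
  ],
)

```text
clock: 2.73
position: [587.3, -216.1, 166.1]
ee_rot: [-0.475, -0.5, -0.388, 0.611]
ft_force: [0.3, 0.1, 0.2]
width: 0.6
```

Call:
apply_moves(
  steps=[
    [0.04, 0, 0.2, 0, 0, 0],
    [0.04, 0, 0.2, 0, 0, 0],
    [0, 0, 0, 0, 0, 0],
  ],
)

```text
clock: 2.98
position: [586.3, -218.9, 165.1]
ee_rot: [-0.475, -0.5, -0.389, 0.611]
ft_force: [-0.2, 1.0, 0.3]
width: 0.6
```

Call:
apply_moves(
  steps=[
    [0.04, 0, 0.2, 0, 0, 0],
    [0, 0, 0, 0, 0, 0],
  ],
)

```text
clock: 3.15
position: [586.0, -220.3, 165.1]
ee_rot: [-0.475, -0.5, -0.389, 0.611]
ft_force: [0.8, 4.5, 1.6]
width: 0.6
```

Call:
apply_moves(
  steps=[
    [0.03, 0, 0.15, 0, 0, 0],
    [0, 0, 0, 0, 0, 0],
  ],
)

```text
clock: 3.32
position: [585.8, -221.6, 165.1]
ee_rot: [-0.475, -0.5, -0.389, 0.611]
ft_force: [1.6, 4.8, 1.7]
width: 0.8
```

Call:
apply_moves(
  steps=[
    [0.02, 0, 0.15, 0, 0, 0],
    [0, 0, 0, 0, 0, 0],
  ],
)

```text
clock: 3.48
position: [585.5, -223.0, 165.2]
ee_rot: [-0.475, -0.5, -0.389, 0.61]
ft_force: [3.0, 5.3, 1.0]
width: -0.1
```

Call:
apply_moves(
  steps=[
    [0.01, 0, 0.08, 0, 0, 0],
    [0, 0, 0, 0, 0, 0],
    [0, 0, 0, 0, 0, 0],
  ],
)

```text
clock: 3.73
position: [585.4, -223.7, 165.1]
ee_rot: [-0.475, -0.5, -0.389, 0.61]
ft_force: [3.4, 5.5, 1.9]
width: 0.5
```

Call:
apply_moves(
  steps=[
    [-0.1, 0, -0.5, 0, 0, 0],
    [-0.2, 0, -1, 0, 0, 0],
    [-0.3, 0, -1.5, 0, 0, 0],
    [-0.4, 0, -2, 0, 0, 0],
    [-0.4, 0, -2, 0, 0, 0],
  ],
)

```text
clock: 4.15
position: [602.5, -153.9, 164.9]
ee_rot: [-0.475, -0.5, -0.389, 0.611]
ft_force: [0.5, 0.9, 0.2]
width: -0.0
```

Call:
apply_moves(
  steps=[
    [-0.4, 0, -2, 0, 0, 0],
    [-1.4, 0, -2, 0, 0, 0],
    [-3, 0, 0, 0, 0, 0],
    [-3, 0, 0, 0, 0, 0],
    [-3, 0, -1, 0, 0, 0],
  ],
)

```text
clock: 4.57
position: [619.6, -86.5, 262.3]
ee_rot: [-0.475, -0.499, -0.389, 0.611]
ft_force: [-0.7, -0.0, 1.0]
width: 0.6
```

```bash
python3 - <<'E'
from h import *
s,p,R=pose(); print(s['clock'],tocab(p),s['ft_force'])
for n in ('scene','top'): snap(n,n+'2.png')
a=cv2.imread('pics/top2.png')[120:290,310:480];b=cv2.imread('pics/scene2.png')[150:320,40:210]
cv2.imwrite('pics/c2.png',cv2.resize(np.hstack([a,b]),None,fx=2.3,fy=2.3))
E
```

```text
4.5667 [-259.12149541    2.79470174  262.34470071] [-0.72613916 -0.04308184  0.96425502]
```

View pics/c2.png

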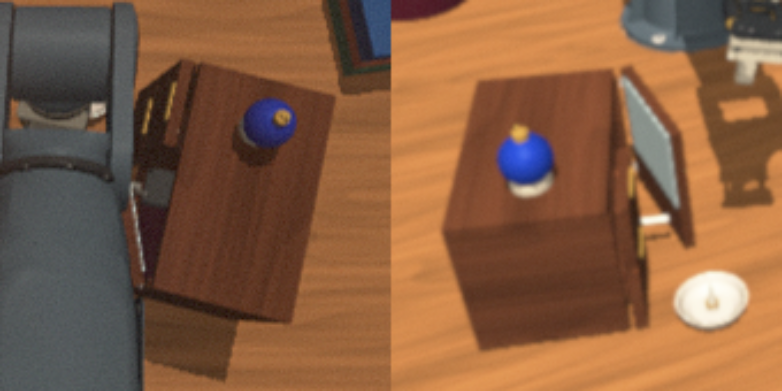

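The door stands ajar, with its mirror and the plunger visible. I'll measure its angle.

```bash
cat >> h.py <<'E'
def doorpts(n,f):
    d=np.load(f'pics/{f}.npy');P=pts(n,d); q=P[...,:2]-C; x=q@XC+96; y=q@YC+150
    r=np.hypot(x,y); m=(abs(P[...,2]-198)<7)&(d>0)&(r<186)&(-x>10)&(y>-25)&(np.degrees(np.arctan2(-x,y))>8)
    k,l,st,_=cv2.connectedComponentsWithStats(m.astype(np.uint8)); i=1+np.argmax(st[1:,4]); m=l==i
    X=np.c_[y[m],-x[m]]; rr=np.hypot(*X.T); X=X[rr>50]
    mu=X.mean(0); v=np.linalg.svd(X-mu)[2][0]; v*=np.sign(v@mu); th=np.arctan2(v[1],v[0])
    print(n,m.sum(),'theta',th.round(3),'r max',rr.max().round(1)); 
    nrm=np.array([-v[1],v[0]]); print(' offsets',np.percentile(X@nrm,[2,50,98]).round(1))
    return th
E
python3 - <<'E'
from h import *
for n in('scene','top'): doorpts(n,n+'2')
E
```

```text
scene 245 theta 0.374 r max 185.6
 offsets [-1.6  6.9 17.3]
top 183 theta 0.282 r max 119.4
 offsets [ 2.3 11.6 21.2]
```

```bash
cat >> h.py <<'E'
def behind(r,th,off,z):
    x=-96-r*np.sin(th)+off*np.cos(th); y=-150+r*np.cos(th)+off*np.sin(th); return cab(x,y,z)
E
python3 - <<'E'
from h import *
R=rot(0,.37); print(tocab(behind(158,.37,24,240)))
plan([(behind(158,.37,24,250),R),(behind(158,.37,24,135),R)])
E
```

```text
[-130.75938196    5.98649097  240.        ]
[[1.0, 0.0, 3.1, -5.2, 2.8, 0.4], [0.9, -0.3, 3.2, -5.2, 2.8, 0.4], [0.7, -0.5, 3.1, -5.2, 2.8, 0.4], [0.6, -0.9, 3.2, -5.2, 2.8, 0.4], [2.9, 0.0, 0.0, 0.0, 0.0, 0.0]]
[[2.8, 0.0, 0.0, 0.0, 0.0, 0.0], [2.9, 0.0, 0.0, 0.0, 0.0, 0.0], [2.9, 0.0, 0.0, 0.0, 0.0, 0.0]]
end [ 590.4 -212.2  134.8] err [-0.4 -0.5 -0.2] 0.19
```

Call:
apply_moves(
  steps=[
    [1, 0, 3.1, -5.2, 2.8, 0.4],
    [0.9, -0.3, 3.2, -5.2, 2.8, 0.4],
    [0.7, -0.5, 3.1, -5.2, 2.8, 0.4],
    [0.6, -0.9, 3.2, -5.2, 2.8, 0.4],
    [0, 0, 0, 0, 0, 0],
  ],
)

```text
clock: 5.08
position: [586.1, -219.4, 243.4]
ee_rot: [0.525, 0.467, 0.532, -0.472]
ft_force: [-0.1, -0.1, 0.1]
width: 0.6
```

Call:
apply_moves(
  steps=[
    [0, 0, 0, 0, 0, 0],
    [0, 0, 0, 0, 0, 0],
  ],
)

```text
clock: 5.25
position: [588.2, -213.4, 244.5]
ee_rot: [0.525, 0.468, 0.53, -0.474]
ft_force: [0.1, -0.4, -0.0]
width: 0.4
```

```bash
python3 - <<'E'
from h import *
s,p,Q=pose(); print(s['clock'],tocab(p),s['ft_force'])
R=rot(0,.37)
plan([(behind(158,.37,24,230),R),(behind(158,.37,24,135),R)])
snap('scene','scene3.png');doorpts('scene','scene3')
b=cv2.imread('pics/scene3.png')[100:320,40:260]
cv2.imwrite('pics/c3.png',cv2.resize(b,None,fx=2.6,fy=2.6))
E
```

```text
5.25 [-128.34691777    3.86536911  244.52904154] [ 0.11898184 -0.40324615 -0.02168908]
[[1.4, 0.3, -0.1, -0.3, 0.0, 0.6], [3.2, 0.0, 0.0, 0.0, 0.0, 0.0], [3.2, 0.0, 0.0, 0.0, 0.0, 0.0], [3.1, 0.0, 0.0, 0.0, 0.0, 0.0]]
end [ 590.9 -212.1  135.5] err [ 0.1 -0.4  0.5] 0.06
scene 150 theta 0.35 r max 184.5
 offsets [ 2.1 11.4 20.4]
```

View pics/c3.png

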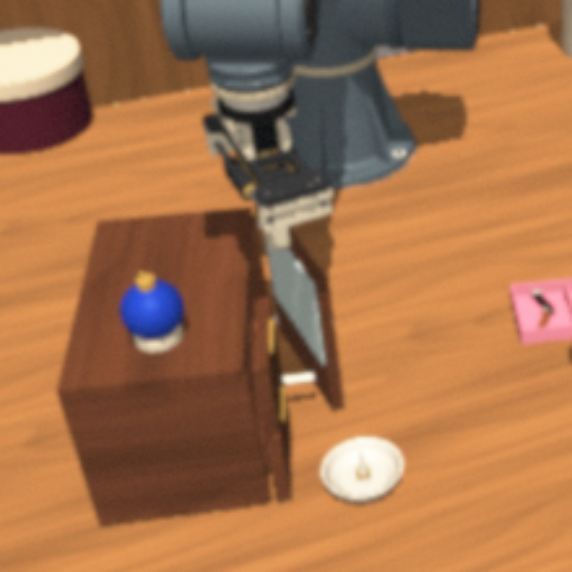

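```bash
python3 - <<'E'
from h import *
c=robot.camera_params('scene')
def pr(p):
    q=np.array(c['view'])@np.r_[p,1]; u=c['cx']-c['fx']*q[0]/q[2]; v=c['cy']+c['fy']*q[1]/q[2]; return ((np.array([u,v])-[40,100])*2.6).round()
s,p,Q=pose(); print('tcp',pr(p),'above by 100',pr(p+[0,0,100]))
for r in(0,179):
  for z in(8,200): print(r,z,pr(behind(r,.37,0,z)))
print('bauble',pr(cab(-8,82,240)))
E
```

```text
tcp [278. 245.] above by 100 [266. 167.]
0 8 [276. 328.]
0 200 [256. 205.]
179 8 [330. 410.]
179 200 [313. 282.]
bauble [156. 305.]
```

The projected fingertip and door corners agree with the picture, so I'll go down into the gap.

Call:
apply_moves(
  steps=[
    [1.4, 0.3, -0.1, -0.3, 0, 0.6],
    [3.2, 0, 0, 0, 0, 0],
    [0, 0, 0, 0, 0, 0],
  ],
)

```text
clock: 5.55
position: [589.3, -210.1, 194.2]
ee_rot: [0.527, 0.468, 0.532, -0.469]
ft_force: [-0.4, 0.4, -1.2]
width: 0.2
```

Call:
apply_moves(
  steps=[
    [2, 0, 0, 0, 0, 0],
    [2.2, 0, 0, 0, 0, 0],
    [2, 0, 0, 0, 0, 0],
    [0, 0, 0, 0, 0, 0],
  ],
)

```text
clock: 5.88
position: [589.8, -210.9, 134.3]
ee_rot: [0.527, 0.469, 0.531, -0.469]
ft_force: [-0.3, 0.1, -0.8]
width: 0.7
```

```bash
python3 - <<'E'
from h import *
s,p,Q=pose(); print(s['clock'],tocab(p),s['ft_force'])
W=[(behind(158,.37,10.5,132),rot(0,.37))]
for t in np.linspace(.37,1.56,29)[1:]: W.append((behind(158,t,10.5,132),rot(0,t)))
plan(W,vmax=9)
snap('scene','scene4.png');
b=cv2.imread('pics/scene4.png')[100:320,40:260]
cv2.imwrite('pics/c4.png',cv2.resize(b,None,fx=2.6,fy=2.6))
E
```

```text
5.8833 [-131.21260117    4.82753312  134.33901467] [-0.331676    0.07259044 -0.83110236]
[[0.1, 0.0, -0.6, 0.1, -0.1, 0.1], [0.1, 0.1, -0.7, 0.1, -0.1, 0.1], [0.0, 0.0, -0.6, -2.5, 0.0, 0.0], [0.0, 0.1, -0.7, -2.5, 0.0, 0.0], [0.0, 0.0, -0.7, -2.4, 0.0, 0.0]]
[[0.0, 0.0, -0.7, -2.4, 0.0, 0.0], [0.0, 0.0, -0.6, -2.5, 0.0, 0.0], [0.0, 0.1, -0.7, -2.4, 0.0, 0.0], [0.0, 0.0, -0.7, -2.4, 0.0, 0.0], [0.0, 0.0, -0.6, -2.5, 0.0, 0.0]]
[[0.0, 0.1, -0.7, -2.4, 0.0, 0.0], [0.0, 0.0, -0.7, -2.4, 0.0, 0.0], [0.0, 0.0, -0.7, -2.5, 0.0, 0.0], [0.0, 0.1, -0.6, -2.4, 0.0, 0.0], [0.0, 0.0, -0.7, -2.4, 0.0, 0.0]]
[[0.0, 0.0, -0.7, -2.5, 0.0, 0.0], [0.0, 0.0, -0.6, -2.4, 0.0, 0.0], [0.0, 0.1, -0.7, -2.4, 0.0, 0.0], [0.0, 0.0, -0.7, -2.5, 0.0, 0.0], [0.0, 0.0, -0.7, -2.4, 0.0, 0.0]]
[[0.0, 0.1, -0.6, -2.5, 0.0, 0.0], [0.0, 0.0, -0.7, -2.4, 0.0, 0.0], [0.0, 0.0, -0.7, -2.4, 0.0, 0.0], [0.0, 0.1, -0.7, -2.5, 0.0, 0.0], [0.0, 0.0, -0.6, -2.4, 0.0, 0.0]]
[[0.0, 0.0, -0.7, -2.4, 0.0, 0.0], [0.0, 0.1, -0.7, -2.5, 0.0, 0.0], [0.0, 0.0, -0.6, -2.4, 0.0, 0.0], [0.0, 0.0, -0.7, -2.4, 0.0, 0.0], [0.0, 0.0, -0.7, -2.5, 0.0, 0.0]]
end [481.9 -57.  132.4] err [-0.2 -0.4  0.4] 0.04
```

View pics/c4.png

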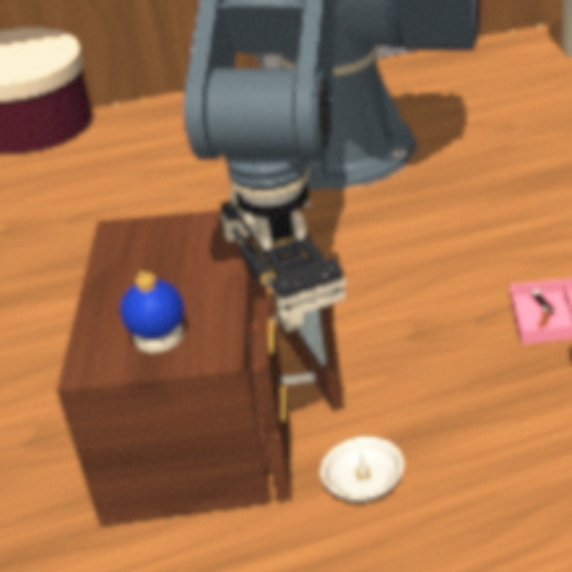

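The fingers are in the gap behind the door, with no contact force. Now I'll push along the arc.

Call:
apply_moves(
  steps=[
    [0.1, 0, -0.6, 0, 0, 0],
    [0.1, 0.1, -0.7, 0, 0, 0],
    [0, 0, -0.6, -2.5, 0, 0],
    [0, 0.1, -0.7, -2.5, 0, 0],
    [0, 0, -0.7, -2.4, 0, 0],
  ],
)

```text
clock: 6.35
position: [588.8, -179.0, 136.7]
ee_rot: [0.56, 0.434, 0.558, -0.433]
ft_force: [0.7, 0.4, -0.4]
width: 0.7
```

Call:
apply_moves(
  steps=[
    [0, 0, -0.7, -2.4, 0, 0],
    [0, 0, -0.6, -2.5, 0, 0],
    [0, 0.1, -0.7, -2.4, 0, 0],
    [0, 0, -0.7, -2.4, 0, 0],
    [0, 0, -0.6, -2.5, 0, 0],
  ],
)

```text
clock: 6.77
position: [578.8, -147.4, 136.7]
ee_rot: [0.602, 0.372, 0.601, -0.371]
ft_force: [0.6, -2.4, -0.4]
width: 0.5
```

Call:
apply_moves(
  steps=[
    [0, 0.1, -0.7, -2.4, 0, 0],
    [0, 0, -0.7, -2.4, 0, 0],
    [0, 0, -0.7, -2.5, 0, 0],
    [0, 0.1, -0.6, -2.4, 0, 0],
    [0, 0, -0.7, -2.4, 0, 0],
  ],
)

```text
clock: 7.18
position: [563.0, -117.5, 136.7]
ee_rot: [0.638, 0.307, 0.636, -0.306]
ft_force: [1.1, -0.6, 0.8]
width: 0.6
```

```bash
python3 - <<'E'
from h import *
s,p,Q=pose(); print(s['clock'],tocab(p),s['ft_force'])
snap('scene','scene5.png');snap('top','top5.png');doorpts('scene','scene5')
b=cv2.imread('pics/scene5.png')[100:320,40:260]
a=cv2.imread('pics/top5.png')[100:320,240:460]
cv2.imwrite('pics/c5.png',cv2.resize(np.hstack([a,b]),None,fx=1.8,fy=1.8))
E
```

```text
7.1833 [-214.98845133  -44.34864209  136.65282159] [ 1.12117865 -0.63944974  0.75669006]
scene 40 theta 1.104 r max 180.5
 offsets [-55.1 -49.9 -37.9]
```

View pics/c5.png

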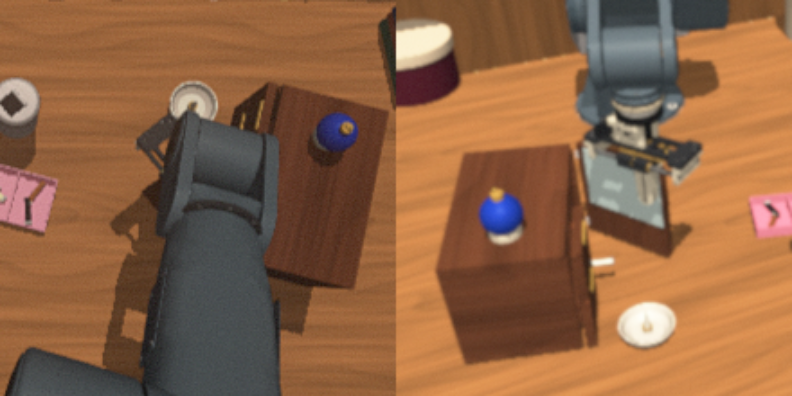

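Call:
apply_moves(
  steps=[
    [0, 0, -0.7, -2.5, 0, 0],
    [0, 0, -0.6, -2.4, 0, 0],
    [0, 0.1, -0.7, -2.4, 0, 0],
    [0, 0, -0.7, -2.5, 0, 0],
    [0, 0, -0.7, -2.4, 0, 0],
  ],
)

```text
clock: 7.7
position: [540.2, -92.8, 136.0]
ee_rot: [0.667, 0.238, 0.665, -0.237]
ft_force: [-0.4, 0.2, -0.7]
width: 0.4
```

```bash
python3 - <<'E'
from h import *
s,p,Q=pose(); print(s['clock'],tocab(p),s['ft_force'])
c=tocab(p); X=c[0]+96;Y=c[1]+150; r=np.hypot(X,Y); print('door angle implied',np.arctan2(-X,Y)+np.arcsin(10.5/r), r)
t0=1.18; W=[(behind(158,t,10.5,136.7),rot(0,t)) for t in np.linspace(1.19,1.56,12)[1:]]
plan(W,vmax=9)
E
```

```text
7.7 [-233.28682765  -72.56076349  136.04165341] [-0.35816698  0.24555758 -0.70548044]
door angle implied 1.1238805071655886 157.62140843612323
[[0.0, 0.1, -0.8, -2.5, 0.0, -0.1], [-0.1, 0.1, -0.8, -2.5, 0.0, -0.1], [0.0, 0.0, -0.5, -1.8, 0.1, 0.1], [0.0, 0.0, -0.5, -2.0, 0.0, 0.0], [0.0, 0.0, -0.6, -1.9, 0.0, 0.0]]
[[0.0, 0.1, -0.5, -1.9, 0.0, 0.0], [0.0, 0.0, -0.5, -2.0, 0.0, 0.0], [0.0, 0.0, -0.6, -1.9, 0.0, 0.0], [0.0, 0.0, -0.5, -1.9, 0.0, 0.0], [0.0, 0.1, -0.5, -1.9, 0.0, 0.0]]
[[0.0, 0.0, -0.6, -2.0, 0.0, 0.0], [0.0, 0.0, -0.5, -1.9, 0.0, 0.0]]
end [482.1 -56.8 137. ] err [-0.1 -0.2  0.3] 0.02
```

Call:
apply_moves(
  steps=[
    [0, 0.1, -0.7, -2.4, 0, 0],
    [0, 0.1, -0.7, -2.4, 0, 0],
    [0, 0, -0.5, -1.9, 0, 0],
    [0, 0, -0.5, -1.9, 0, 0],
    [0, 0, -0.6, -1.9, 0, 0],
  ],
)

```text
clock: 8.12
position: [517.0, -74.2, 136.0]
ee_rot: [0.686, 0.176, 0.684, -0.175]
ft_force: [0.4, 0.7, -0.2]
width: 0.5
```

Call:
apply_moves(
  steps=[
    [0, 0.1, -0.5, -1.9, 0, 0],
    [0, 0, -0.5, -2, 0, 0],
    [0, 0, -0.6, -1.9, 0, 0],
    [0, 0, -0.4, -1.9, 0, 0],
    [0, 0, 0, 0, 0, 0],
  ],
)

```text
clock: 8.53
position: [499.0, -64.4, 135.9]
ee_rot: [0.696, 0.129, 0.695, -0.129]
ft_force: [-0.2, -0.5, 0.7]
width: 0.5
```

```bash
python3 - <<'E'
from h import *
s,p,Q=pose(); print(s['clock'],tocab(p),s['ft_force'])
c=tocab(p); X=c[0]+96;Y=c[1]+150; r=np.hypot(X,Y); print('door angle implied',np.arctan2(-X,Y)+np.arcsin(10.5/r), r)
W=[(behind(158,t,10.5,136.7),rot(0,t)) for t in [1.53,1.56]]
plan(W,vmax=9)
snap('scene','scene6.png');doorpts('scene','scene6')
b=cv2.imread('pics/scene6.png')[100:320,40:260]
cv2.imwrite('pics/c6.png',cv2.resize(b,None,fx=2.6,fy=2.6))
E
```

```text
8.5333 [-250.50855304 -119.54922576  135.88251036] [-0.17425661 -0.52390834  0.70700783]
door angle implied 1.4429329801035395 157.48061027971914
[[0.0, 0.1, -0.7, -2.1, 0.0, 0.0], [-0.1, 0.1, -0.7, -2.1, 0.0, 0.0], [0.0, 0.0, -0.5, -1.8, 0.1, -0.1]]
end [481.7 -56.3 136.9] err [-0.4  0.3  0.2] 0.03
scene 86 theta -0.055 r max 63.7
 offsets [50.4 56.2 62.8]
```

View pics/c6.png

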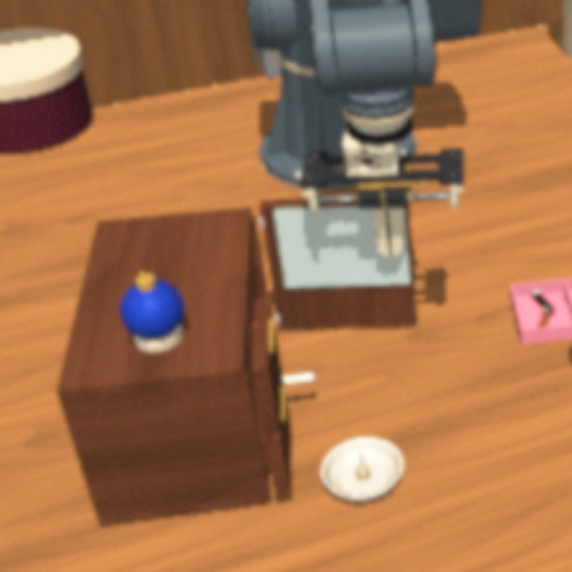

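```bash
cat >> h.py <<'E'
def backfit(f,zl=15,zh=72,n='scene'):
    d=np.load(f'pics/{f}.npy');P=pts(n,d); q=P[...,:2]-C; x=q@XC+96; y=q@YC+150
    m=(P[...,2]>zl)&(P[...,2]<zh)&(-x>40)&(-x<165)&(abs(y)<60)&(d>0)
    a,b=np.polyfit(-x[m],y[m],1); res=y[m]-a*-x[m]-b; k=abs(res)<4
    a,b=np.polyfit(-x[m][k],y[m][k],1); print(m.sum(),k.sum(),'theta',np.pi/2-np.arctan(a),'off',b)
E
python3 - <<'E'
from h import *
backfit('scene6'); backfit('scene6',80,190)
E
```

```text
516 448 theta 1.4550730599766586 off 0.3819965956054365
1055 630 theta 1.4030940487197074 off -0.9378720930218927
```

The panel's back fits at about 1.455 rad, against 1.44 implied by the finger position. That leaves about 0.11 rad to push.

Call:
apply_moves(
  steps=[
    [0, 0.1, -0.6, -2.1, 0, 0],
    [0, 0, -0.6, -2.1, 0, 0],
    [0, 0, -0.4, -1.8, 0, 0],
    [0, 0, -0.2, 0, 0, 0],
    [0, 0, 0, 0, 0, 0],
  ],
)

```text
clock: 9.0
position: [482.5, -58.0, 135.4]
ee_rot: [0.701, 0.094, 0.7, -0.093]
ft_force: [1.4, -0.0, 0.0]
width: 0.4
```

```bash
python3 - <<'E'
from h import *
s,p,Q=pose(); print(s['clock'],tocab(p),s['ft_force'])
c=tocab(p); X=c[0]+96;Y=c[1]+150; r=np.hypot(X,Y); print('implied',np.arctan2(-X,Y)+np.arcsin(10.5/r), r)
snap('scene','scene7.png');backfit('scene7')
E
```

```text
9.0 [-252.65373937 -137.13638603  135.41954195] [ 1.36785889 -0.04277896  0.02958694]
implied 1.555716948451467 157.18099955654347
505 437 theta 1.560412339717379 off 0.09519181975594454
```

The door is at 1.56 rad. I'll back off from the mirror, then lift clear.

Call:
apply_moves(
  steps=[
    [0, 0, 0.5, 0, 0, 0],
    [0, 0, 1.5, 0, 0, 0],
    [0, 0, 2, 0, 0, 0],
    [-2.5, 0, 0, 0, 0, 0],
    [-3.5, 0, 0, 0, 0, 0],
  ],
)

```text
clock: 9.47
position: [520.6, -68.5, 193.3]
ee_rot: [0.699, 0.094, 0.703, -0.092]
ft_force: [0.2, 0.4, 0.2]
width: 0.5
```

Call:
apply_moves(
  steps=[
    [-3.5, 0, 0, 0, 0, 0],
    [-3.5, 1, 0, 0, 0, 0],
    [-1, 3, 0, 0, 0, 0],
    [0, 3, 0, 0, 0, 0],
    [0, 0, 0, 0, 0, 0],
  ],
)

```text
clock: 9.88
position: [540.5, 2.4, 276.3]
ee_rot: [0.702, 0.093, 0.7, -0.091]
ft_force: [0.0, 0.0, -0.8]
width: 0.6
```

Call:
apply_moves(
  steps=[
    [0, 0, 0, 0, 0, 0],
    [0, 0, 0, 0, 0, 0],
    [0, 0, 0, 0, 0, 0],
  ],
)

```text
clock: 10.13
position: [538.9, -1.7, 274.9]
ee_rot: [0.701, 0.093, 0.701, -0.093]
ft_force: [-1.2, 0.4, 0.7]
width: 0.2
```

```bash
python3 - <<'E'
from h import *
s,p,Q=pose(); print(s['clock'],p,s['ft_force'])
snap('scene','scene8.png');backfit('scene8'); snap('top','top8.png')
cv2.imwrite('pics/c8.png',cv2.resize(np.hstack([cv2.imread('pics/top8.png'),cv2.imread('pics/scene8.png')]),None,fx=.78,fy=.78))
E
```

```text
10.1333 [538.91564431  -1.66474003 274.85924311] [-1.20673741  0.35234253  0.67176736]
492 433 theta 1.5597691755264596 off 0.6672082538490254
```

View pics/c8.png

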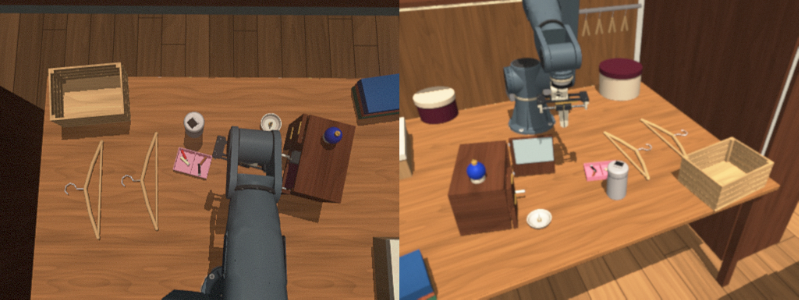

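The door stands at a right angle (1.56 rad). The gripper is clear above the table, and the bystanders look unmoved.

```bash
python3 -c "
from station import robot
print(robot.close_job())"
```

```text
the job is handed in; nothing more can be done
None
```

The cabinet door is open at about a right angle, and I handed the job in at about 10 s of the 51 s allowed.

- **Press:** with the fingers shut, I pressed the door at the press spot with about 6.5 N, going in about 4 mm. The catch let go as I drew back, and the door sprang ajar to about 0.37 rad.
- **Push:** I lowered the shut fingers into the gap from above, with the tips about 135 mm above the shelf. I then pushed the mirror side along the hinge arc, never gripping the door. Forces stayed under about 3 N in the readings.
- **Last checks:** after backing off and lifting clear, the door's back fitted at 1.56 rad in the depth image, the same as before the retreat. In the final pictures the bauble, ring dish, tray, canister and hangers stood where they were, judged by eye rather than measured.
- **Disagreements:** the two cameras placed the cabinet about 4 mm apart, so I used a middle value, and contact came where expected. Some door-angle fits on the thin top edge or the mirror glass came out wrong, because of occlusion and reflection. I relied on the fit to the panel's wooden back, which agreed with the finger position to about 0.01 rad.

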